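Aim the label reader at the sample vial

TASK

Take the blue-capped vial from the grey rack and lay it gently in the middle of the label reader's orange cradle, and tilt the reader's head so that it looks straight at the vial and keeps that tilt once you let go: its stiff hinge springs back a little, so check. Leave the other things where they are.

Things in the scene. Friction and masses are not known exactly. Their poses are not given: they have to be found in the camera images.
- vial_center (a point): Middle of the sample vial: a lying amber glass injection vial with white label, blue band and BLUE cap, 75 mm long, body 30 mm in diameter (52 mm of the length, away from the cap), cap 20 mm in diameter, 65 g. The point is on its axis, half-way along; x axis along the vial towards the cap. Starts in one of the rack's saddles. May be gripped with 20 to 40 N.
- rack: Grey rack fixed flat on the table, 105 (x) x 190 (y) mm; origin under its centre. Three saddles side by side at y = -60, 0, 60 mm: ridges along x, 62 mm long, 23 mm wide, with a shallow groove on top in which a vial lies, its axis 41 mm above the table. Vials are wider than the ridges: fingers can pass down on both sides to the rack's floor, 6 mm above the table (rim 15 mm).
- cradle_seat (a point): Orange cradle on the rail in front of the reader; fixed, its place on the rail differs. The point is where the middle of a vial lies when it rests centred in the cradle's groove, 45 mm above the table. Its y axis is the direction of the groove (level, across the reader's line of sight; cap may point either way); its x axis is level and points away from the reader.
- cradle: The same cradle; origin on the table under the seat. The groove is 62 mm long with 30 degree slopes, 6 mm deep, on a ridge 23 mm wide: it centres a vial let go within 6 mm of the middle. Fingers can pass down beside the ridge to the black foot, 56 (x) x 70 (y) mm, whose top is 14 mm above the table. A clamp knob sticks out 18 mm at +y of the foot.
- head_aim (a point): The reader's head: white box, dark red window in a black front, 105 mm long, 66 wide, 50 high, between the cheeks of a grey yoke. The point is on the hinge axis, 200 mm above the table, mid-width; fixed as the head tilts. x axis: line of sight, through the middle of head and window. y axis: hinge axis, level. Front face 60 mm ahead, then a 19 mm hood; rear face 45 mm behind.
- reader: The reader's fixed stand: base, rail and yoke; origin on the table under the hinge, x axis level towards the cradle, z up. The head hinges from 34 degrees up to 66 down of level; starts within 20. Friction (0.45 N m) holds it, with spring in the mount: the handle first bends the spring, then the hinge slips; let go, the head springs back some degrees (more if it is lighter) and then stays.
- handle_grip (a point): Grip point of the head's tilt handle: a round black rubber rod 16 mm in diameter, straight out behind the head along the line of sight, from 53 to 115 mm behind the hinge axis. The point is on the rod's axis 88 mm behind the hinge; axes as the head. Raising it tilts the front down. Taken from above by its sides it turns between the pads as it follows its arc; 2 to 9 N move it.
- vial_red1: Red-capped vial, otherwise like the sample vial, in another saddle of the rack; to be left there. Origin in its middle, x axis towards the cap.
- vial_red2: The second red-capped vial, in the remaining saddle; to be left there.
- carton_low: Blue and white medicine carton 100 x 150 x 36 mm beyond the work area, lower one of two; origin under its centre; to be left alone.
- carton_top: The same kind of carton lying on the other one; to be left alone.
- mug: White mug, 80 mm in diameter, 95 mm high; origin under its centre; to be left alone.
- tub: Green plastic bowl, 144 mm in diameter, 70 mm high; origin under its centre; to be left alone.
- cutter: Yellow box cutter lying on the table, 145 x 22 x 14 mm and a 30 mm blade; origin under its centre; to be left alone.
There are look-alikes about, which are no part of the job. Leave any purple or turquoise look-alike of the part that bears vial_center alone. There is more than one size of the cradle; the job needs the larger.

How it is judged:
On the way:
1. the blue-capped vial lies in the cradle, let go (x of vial_center in the frame of cradle_seat between -0.004 and 0.004 m and y of vial_center in the frame of cradle_seat between -0.012 and 0.012 m and z of vial_center in the frame of cradle_seat between -0.004 and 0.004 m and contact force between vial and the fingers below 0.1 N), for 0.2 s.
At the end, for the whole second after the job is handed in: The blue-capped vial lies still in the cradle's groove (axis within 4 mm of its seat, middle within 12 mm of the groove's middle), and the head, let go, keeps its tilt with its line of sight passing within 10 mm above or below the vial's middle (x of vial_center in the frame of cradle_seat between -0.004 and 0.004 m and y of vial_center in the frame of cradle_seat between -0.012 and 0.012 m and z of vial_center in the frame of cradle_seat between -0.004 and 0.004 m and linear speed of vial below 0.03 m/s and z of vial_center in the frame of head_aim between -0.01 and 0.01 m and x of vial_center in the frame of head_aim above 0.1 m); the robot touches nothing.
It fails at once if the vial is dropped or flung (linear speed of vial above 0.5 m/s and contact force between vial and the fingers below 0.01 N).
It fails at once if another thing is moved more than 20 mm (distance of any of vial_red1, vial_red2, carton_low, carton_top, mug, tub, cutter from where it was at the start of the episode above 0.02 m).
It also fails if it takes over 72 s, if anything falls off the work surface, if the arm or the gripper's body presses on something with over 40 N, if the wrist force passes 120 N, or if a joint passes its speed limit or range.

ROBOT

A 7-joint arm with a two-finger parallel gripper is mounted at the origin on the work surface. World frame = base frame: x ahead of the robot, y to its left, z up, the work surface at z = 0. Lengths are in m, angles in rad, forces in N, time in s.
With the tool pointing down it reaches from about 0.425 to 0.875 m from the base axis. Payload 4.7 kg.
Tool frame: the origin (TCP) lies between the finger pads; the fingertips stand 14 mm ahead of it and the grasp point (between the pads) lies 5 mm behind it; z points along the fingers, y is the line along which they close (so a half turn about z gives the same grasp; the last joint's range is limited). The gripper opens to 87 mm and grips with 3 to 60 N. Pads are 19 mm wide; open, the fingers measure 117 mm over their backs; the gripper's body (75 mm by 190 mm) begins 51 mm behind the grasp point.
Start: joints at [1.24, 0.321, -0.07, 1.45, 0.023, 1.371, -0.057], TCP at [0.22, -0.612, 0.237] pointing down, gripper open.
Joint ranges: [-2.86, 2.86], [-0.3, 2.09], [-1.38, 1.24], [0.06, 2.45], [-1.56, 4.7], [0.09, 2.05], [-2.69, 2.69]. Speed limits (rad/s): [2.57, 2.57, 3.14, 3.14, 3.14, 3.14, 3.14].

INTERFACE

Orientations are given as a rotation vector (axis times angle).
In Python, from bench import ctrl gives the robot as it stands.
- The arm moves only by the tool step_arm, never from a script. Its argument "commands" is a list of rows, each an object with "travel": the shift along the tool's x, y, z in m, a list of three; "turn": the turn, a rotation vector about the tool's x, y, z in degrees, a list of three. A call has 1 to 5 rows; each row is the pose to reach, as a shift and turn from the pose commanded when the call began, along the tool's axes at that moment; what a row does not reach only later rows make up. A row lasts 1/10 s, in which the tool goes at most 50 mm and 8.59 degrees, less where a joint would pass 70% of its speed; a pose out of reach is approached as far as the arm can. A call with a gripper value outside its range is refused whole. "gripper" is the opening, from 0 (shut) to 1 (fully open), set as the call begins (left out, the last holds). The fingers move at their own pace and stop on an object; "force" is the grip in N (left out, the last holds). Time passes only in rows, so rows that repeat a pose let the fingers close. It gives the time, the measured TCP pose, the force, the opening and the grip force at its end, in the units of the state.
- ctrl.get_state(): the state, without advancing time (a new reading comes with each control period).
- ctrl.get_image(name): name is "scene" or "top" or "wrist"; returns the picture (400x640x3 uint8, red, green, blue); there is no depth.
- ctrl.camera_model(name): a dict with "fx", "fy", "cx", "cy" (pixels), "k1" (the pictures are not rectified: a ray, as slopes to the right and down, at radius r is drawn at 1 + k1 r^2 times it, then the intrinsics apply), "R" (3x3) and "t" (3): a world point X has camera coordinates R X + t; the wrist camera has in their place "T_tool_cam" (4x4, takes a point from camera to tool coordinates, whose origin is the TCP and whose axes are the flange's). Camera axes: x right, y down, z forward; pixel columns grow to the right and rows downward; lengths in m; the calibration is good to about 2 mm. A picture is of the moment at which its call begins: read the wrist's pose just before it. camera_model takes no time and is no camera call.
- ctrl.close_job(): hands the job in; it is judged then, once.
The state is a dict: "time": time; "joint_positions": joint angles; "qd": joint speeds; "joint_torque": joint torques, N m; "position": TCP position; "tool_rot": TCP orientation; "ft_force": force on the tool from outside, world axes, zero at the start; "torque": the same for the moment, N m; "grip_width": opening from 0.0 (shut) to 1.0 (fully open); "grip_force": force on a finger pad.
Only numpy, scipy, OpenCV 4.12 (cv2) and the standard library are available. Lean on these libraries where they do the work, as an engineer would, in place of code of your own. Each camera call takes 0.05 s, during which the arm holds its last target. There are 200 camera calls.

## Working session

There is one attempt and no reset: what is moved stays moved. The work goes in short steps, Python scripts to look and compute and a tool call to move; the robot and the scene stay as the last step left them, time stands still between calls to the robot, and variables do not carry over. Pictures are saved under pics/ and viewed, at most 10 in all, crops included, and the job is handed in when it is done.

Besides the shell and the picture viewer there is one more tool, called after "Call:" as name([rows], argument=value, ...), one row to a line, values as JSON. step_arm: Moves the arm, as the interface text tells. Its arguments: {"type":"object","properties":{"commands":{"type":"array"},"gripper":{"type":"number"},"force":{"type":"number"}},"required":["commands"]}

```bash
mkdir -p pics; cat > h.py <<'E'
import numpy as np, cv2
from scipy.spatial.transform import Rotation as Ro
from bench import ctrl
def K(m): return np.array([[m['fx'],0,m['cx']],[0,m['fy'],m['cy']],[0,0,1.]])
def pose(m,s=None):
    if 'R' in m: return np.array(m['R']),np.array(m['t'])
    T=np.eye(4);T[:3,:3]=Ro.from_rotvec(s['tool_rot']).as_matrix();T[:3,3]=s['position']
    W=np.linalg.inv(T@np.array(m['T_tool_cam']));return W[:3,:3],W[:3,3]
def ray(m,uv,s=None):
    R,t=pose(m,s)
    n=cv2.undistortPoints(np.array([[uv]],float),K(m),np.array([m['k1'],0,0,0.]))[0,0]
    return -R.T@t, R.T@np.array([n[0],n[1],1])
def atz(m,uv,z,s=None):
    c,d=ray(m,uv,s);return c+d*(z-c[2])/d[2]
def proj(m,X,s=None):
    R,t=pose(m,s)
    return cv2.projectPoints(np.array(X,float).reshape(-1,3),cv2.Rodrigues(R)[0],t,K(m),np.array([m['k1'],0,0,0.]))[0][:,0]
def tri(obs):
    A=np.zeros((3,3));b=np.zeros(3)
    for m,uv,s in obs:
        c,d=ray(m,uv,s);d=d/np.linalg.norm(d);P=np.eye(3)-np.outer(d,d);A+=P;b+=P@c
    return np.linalg.solve(A,b)
def snap(n,f):
    s=ctrl.get_state();im=ctrl.get_image(n);cv2.imwrite('pics/'+f,im[:,:,::-1]);return s,im
E
python3 - <<'E'
from h import *
for n in('scene','top'):
    snap(n,n+'0.png');m=ctrl.camera_model(n);print(n,m['fx'],m['k1'],(-np.array(m['R']).T@m['t']).round(3),np.array(m['R']).round(2).tolist())
s=ctrl.get_state();print(s['tool_rot'],s['position'],Ro.from_rotvec(s['tool_rot']).as_matrix().round(2));print(ctrl.camera_model('wrist'))
E
```

```text
scene 396.0845009569113 0.013721194188657327 [ 1.172 -0.528  0.882] [[0.58, 0.82, -0.0], [0.56, -0.4, -0.72], [-0.59, 0.41, -0.69]]
top 403.2191211182234 -0.10269619063672752 [ 0.376 -0.088  1.418] [[-0.01, -1.0, -0.02], [-0.99, 0.02, -0.12], [0.12, 0.02, -0.99]]
[-3.09334923e+00 -5.38769681e-01  5.70808540e-04] [ 0.21953812 -0.61129814  0.23557616] [[ 0.94  0.34 -0.  ]
 [ 0.34 -0.94  0.  ]
 [-0.   -0.   -1.  ]]
{'fx': 313.71130200962574, 'fy': 313.71130200962574, 'cx': 323.792697243375, 'cy': 203.54308097361337, 'k1': 0.011539157206668336, 'T_tool_cam': array([[ 2.12840424e-04, -9.52303946e-01, -3.05151026e-01,
         8.49694577e-02],
       [ 9.99999563e-01, -7.49464889e-05,  9.31381984e-04,
         8.47122476e-04],
       [-9.09828737e-04, -3.05151091e-01,  9.52303514e-01,
        -1.48138607e-01],
       [ 0.00000000e+00,  0.00000000e+00,  0.00000000e+00,
         1.00000000e+00]])}
```

View pics/scene0.png

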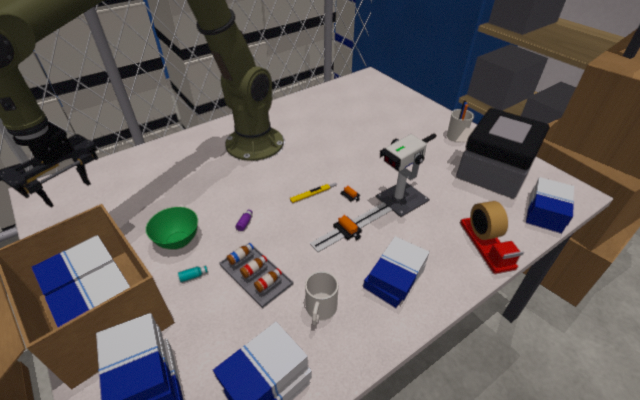

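View pics/top0.png

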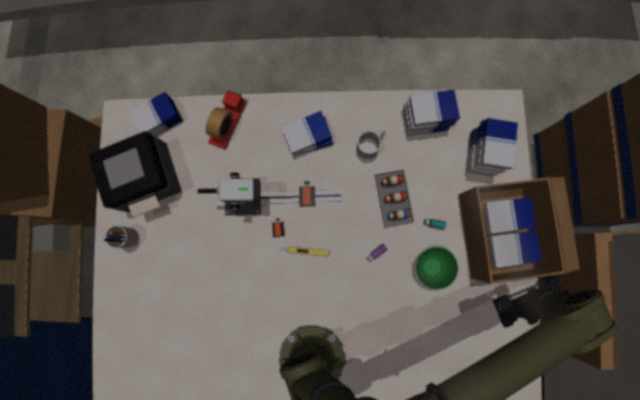

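The scene view shows the rack at (256,273) with three vials: blue cap at (238,255), red at (255,268) and (268,282). Off the rack are look-alikes, purple at (244,219) and turquoise at (193,273). There are two orange cradles, one on the rail at (347,227) and a smaller one at (350,193). The one on the rail looks larger and fits the description. I'll confirm both in one enlarged crop.

```bash
python3 - <<'E'
from h import *
s=cv2.imread('pics/scene0.png');t=cv2.imread('pics/top0.png')
f=lambda im,x,y,w,h,k:cv2.resize(im[y:y+h,x:x+w],(w*k,h*k),interpolation=cv2.INTER_CUBIC)
a=np.hstack([f(s,215,235,80,60,5),f(s,320,180,80,60,5)])
b=np.hstack([f(t,370,165,50,60,5)[:300],f(t,190,165,110,60,5)])
b=np.hstack([f(t,370,165,50,60,5),f(t,240,165,110,60,5)])
cv2.imwrite('pics/crop1.png',np.vstack([a,b]))
m=ctrl.camera_model('top')
for n,uv,z in [('red a',(391,181),.05),('red b',(396,198),.05),('blue',(399,214),.05),('cradle',(307,194),.04),('small',(278,228),.03),('head',(241,189),.22),('handle',(200,191),.2),('railend',(341,195),.005)]: print(n,atz(m,uv,z).round(3))
E
```

```text
red a [ 0.6   -0.284  0.05 ]
red b [ 0.541 -0.299  0.05 ]
blue [ 0.486 -0.307  0.05 ]
cradle [0.561 0.006 0.04 ]
small [0.446 0.108 0.03 ]
head [0.556 0.194 0.22 ]
handle [0.555 0.328 0.2  ]
railend [ 0.56  -0.112  0.005]
```

View pics/crop1.png

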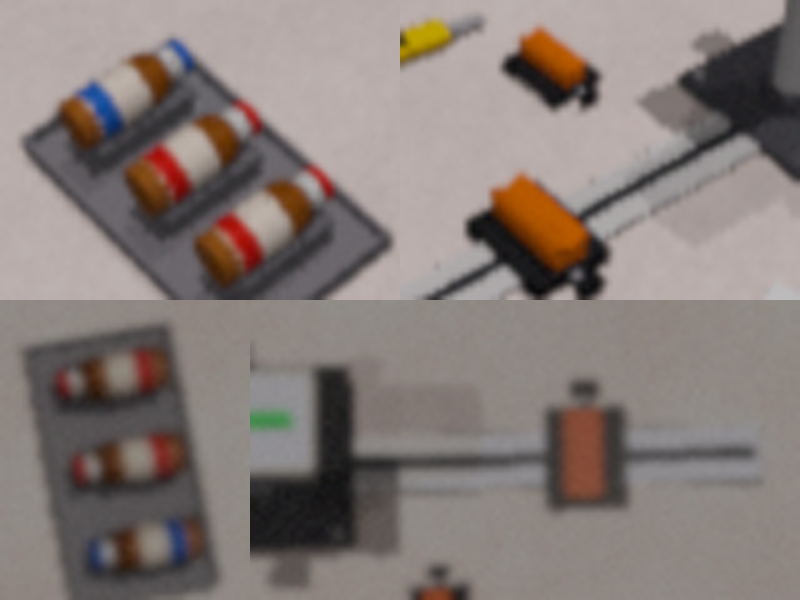

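The crop shows the blue-capped vial in the saddle nearest the robot (top px (399,214)). Its cap points to +y. The cradle on the rail (top px (307,194)) is clearly the larger one, with its knob towards +x. Next I move above the vial.

Call:
step_arm([
  {"travel":[0.035,-0.02,0],"turn":[0,0,-8]},
  {"travel":[0.071,-0.039,0],"turn":[0,0,-16]},
  {"travel":[0.106,-0.059,0],"turn":[0,0,-24]},
  {"travel":[0.141,-0.078,0],"turn":[0,0,-32]},
  {"travel":[0.177,-0.098,0],"turn":[0,0,-40]},
], gripper=0.5, force=30)

```text
time: 0.6
position: [0.3537, -0.4583, 0.2361]
tool_rot: [-2.719, -1.572, 0.001]
ft_force: [0.4, -0.7, 0.8]
grip_width: 0.63
grip_force: 0.0
```

Call:
step_arm([
  {"travel":[0.05,0.01,0.01],"turn":[0,0,-8]},
  {"travel":[0.1,0.02,0.02],"turn":[0,0,-16]},
  {"travel":[0.15,0.03,0.03],"turn":[0,0,-24]},
  {"travel":[0.198,0.038,0.05],"turn":[0,0,-32]},
  {"travel":[0.198,0.038,0.05],"turn":[0,0,-40]},
])

```text
time: 1.1
position: [0.489, -0.2998, 0.1844]
tool_rot: [-2.003, -2.415, -0.006]
ft_force: [-0.9, 0.0, -0.2]
grip_width: 0.501
grip_force: 0.0
```

Call:
step_arm([
  {"travel":[0,0,0],"turn":[0,0,0]},
  {"travel":[0,0,0],"turn":[0,0,0]},
])

```text
time: 1.3
position: [0.4849, -0.3089, 0.1864]
tool_rot: [-2.03, -2.398, 0.002]
ft_force: [-1.2, -1.1, 0.1]
grip_width: 0.496
grip_force: 0.0
```

```bash
python3 - <<'E'
from h import *
s,im=snap('wrist','w1.png')
print(s['time'],s['position'],s['tool_rot'],s['grip_width'],s['joint_positions'])
E
```

```text
1.3 [ 0.48494097 -0.30886736  0.186394  ] [-2.02955086e+00 -2.39765038e+00  1.55295403e-03] 0.49645152833587386 [ 0.92143026  0.22314197 -0.45836147  1.69613918  0.10442273  1.24685474
  0.60546572]
```

View pics/w1.png

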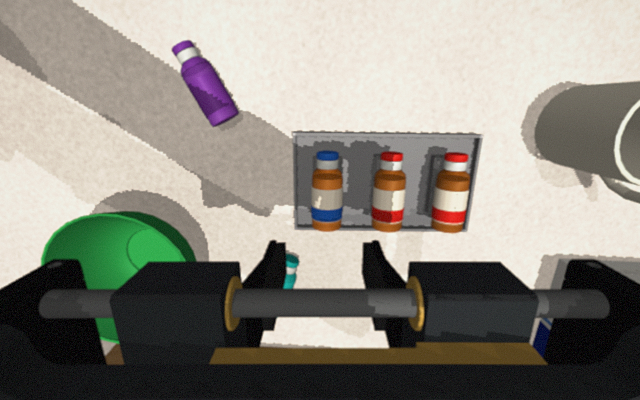

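The wrist view shows the blue vial from its cap end at (327,152) to its base at (328,229). Both red vials lie to the right.

```bash
python3 - <<'E'
from h import *
import json
s=dict(position=[0.48494097,-0.30886736,0.186394],tool_rot=[-2.02955086,-2.39765038,1.55e-3])
m=ctrl.camera_model('wrist')
c=atz(m,(327,152),.035,s);b=atz(m,(327.5,230),.054,s);l=atz(m,(312,195),.041,s);r=atz(m,(342.5,195),.041,s)
print(c,b,np.linalg.norm(c[:2]-b[:2]),np.linalg.norm(l-r))
d=(c-b)[:2];a=np.degrees(np.arctan2(d[1],d[0]));mid=(c+b)/2
R=Ro.from_rotvec(s['tool_rot']).as_matrix();xa=np.degrees(np.arctan2(R[1,0],R[0,0]))
print('axis',a,'toolx',xa,'mid',mid)
# rack long edge & check
for u in[(293,133),(480,134),(297,230),(468,231)]:print(atz(m,u,.015,s))
print('travel',R.T@(np.r_[mid[:2],.036]-s['position']))
E
```

```text
[ 0.48212477 -0.26988758  0.035     ] [ 0.49460901 -0.34108183  0.054     ] 0.07228054971228419 0.02971404817366639
axis 99.9459582506802 toolx 99.50585847263741 mid [ 0.48836689 -0.30548471  0.0445    ]
[ 0.44618921 -0.25980569  0.015     ]
[ 0.62996112 -0.23015736  0.015     ]
[ 0.46468623 -0.36261836  0.015     ]
[ 0.6500249  -0.33260795  0.015     ]
travel [0.00283346 0.0040786  0.15038907]
```

Call:
step_arm([
  {"travel":[0.003,0.004,0.04],"turn":[0,0,0]},
  {"travel":[0.003,0.004,0.08],"turn":[0,0,0]},
  {"travel":[0.003,0.004,0.11],"turn":[0,0,0]},
  {"travel":[0.003,0.004,0.135],"turn":[0,0,0]},
  {"travel":[0.003,0.004,0.15],"turn":[0,0,0]},
])

```text
time: 1.85
position: [0.487, -0.3058, 0.0347]
tool_rot: [-2.029, -2.395, 0.002]
ft_force: [-0.6, 1.0, -0.2]
grip_width: 0.501
grip_force: 0.0
```

Call:
step_arm([
  {"travel":[0,0,0],"turn":[0,0,0]},
  {"travel":[0,0,0],"turn":[0,0,0]},
])

```text
time: 2.05
position: [0.4894, -0.3053, 0.0375]
tool_rot: [2.026, 2.399, -0.0]
ft_force: [0.7, 0.3, 0.1]
grip_width: 0.499
grip_force: 0.0
```

Call:
step_arm([
  {"travel":[0,0,0],"turn":[0,0,0]},
  {"travel":[0,0,0],"turn":[0,0,0]},
  {"travel":[0,0,0],"turn":[0,0,0]},
  {"travel":[0,0,0],"turn":[0,0,0]},
  {"travel":[0,0,0],"turn":[0,0,0]},
], gripper=0.2, force=28)

```text
time: 2.55
position: [0.4875, -0.3054, 0.0376]
tool_rot: [-2.025, -2.4, 0.005]
ft_force: [-6.1, -0.3, 6.0]
grip_width: 0.34
grip_force: 27.9
```

Gripped: the opening reads 29.6 mm, which fits the 30 mm body. I lift it and carry it over the cradle.

Call:
step_arm([
  {"travel":[0,0,-0.02],"turn":[0,0,0]},
  {"travel":[0,0,-0.05],"turn":[0,0,0]},
  {"travel":[0,0,-0.09],"turn":[0,0,0]},
  {"travel":[0,0,-0.13],"turn":[0,0,0]},
  {"travel":[0,0,-0.17],"turn":[0,0,0]},
])

```text
time: 3.05
position: [0.4892, -0.3039, 0.2088]
tool_rot: [2.023, 2.402, 0.0]
ft_force: [0.2, -0.9, -1.0]
grip_width: 0.336
grip_force: 27.9
```

Call:
step_arm([
  {"travel":[0.02,0.008,-0.01],"turn":[0,0,8]},
  {"travel":[0.04,0.016,-0.02],"turn":[0,0,16]},
  {"travel":[0.06,0.024,-0.03],"turn":[0,0,24]},
  {"travel":[0.08,0.032,-0.04],"turn":[0,0,32]},
  {"travel":[0.098,0.041,-0.045],"turn":[0,0,40]},
])

```text
time: 3.55
position: [0.5136, -0.1994, 0.2533]
tool_rot: [2.726, 1.557, 0.002]
ft_force: [-0.2, -0.4, -1.1]
grip_width: 0.332
grip_force: 27.9
```

Call:
step_arm([
  {"travel":[0.02,-0.006,0],"turn":[0,0,8]},
  {"travel":[0.04,-0.012,0],"turn":[0,0,16]},
  {"travel":[0.06,-0.018,0],"turn":[0,0,24]},
  {"travel":[0.08,-0.025,0],"turn":[0,0,32]},
  {"travel":[0.102,-0.032,0],"turn":[0,0,40]},
])

```text
time: 4.05
position: [0.5368, -0.0956, 0.2522]
tool_rot: [3.096, 0.529, 0.001]
ft_force: [-0.7, -0.3, -0.5]
grip_width: 0.337
grip_force: 27.9
```

Call:
step_arm([
  {"travel":[0.019,-0.03,0],"turn":[0,0,7]},
  {"travel":[0.038,-0.06,0],"turn":[0,0,14]},
  {"travel":[0.057,-0.09,0],"turn":[0,0,19.5]},
  {"travel":[0.057,-0.09,0],"turn":[0,0,19.5]},
  {"travel":[0.057,-0.09,0],"turn":[0,0,19.5]},
])

```text
time: 4.55
position: [0.5599, 0.0087, 0.252]
tool_rot: [3.141, 0.012, 0.001]
ft_force: [-0.2, -1.1, -1.2]
grip_width: 0.34
grip_force: 27.9
```

```bash
python3 - <<'E'
from h import *
s,im=snap('wrist','w2.png')
print(s['time'],s['position'].tolist(),s['tool_rot'].tolist(),s['grip_width'],s['grip_force'])
E
```

```text
4.55 [0.5599174288558053, 0.008682841770542241, 0.2519801398666218] [3.1410443642597574, 0.012248756836184834, 0.0011433170757793047] 0.33950117466356233 27.94671113428194
```

View pics/w2.png

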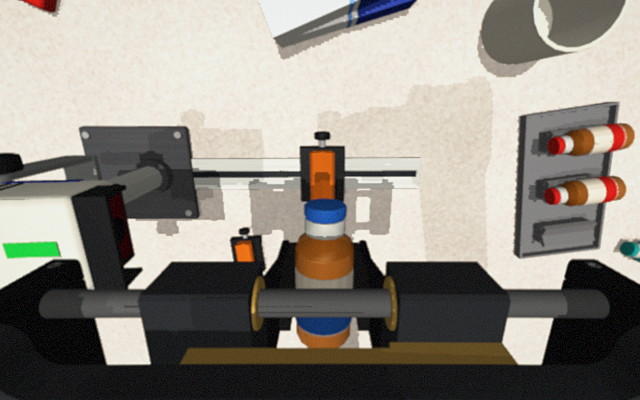

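The view shows the big cradle's foot with its far corners at (301,147) and (344,147). The orange ridge's far edge runs (310,152) to (335,152), and the rail line runs (195,172) to (415,174). The held vial's cap end is at (326,202), and part of the reader's head is on the left.

```bash
python3 - <<'E'
from h import *
s=dict(position=[0.5599174288558053,0.008682841770542241,0.2519801398666218],tool_rot=[3.1410443642597574,0.012248756836184834,0.0011433170757793047])
m=ctrl.camera_model('wrist')
# local pixel refinement: save enlarged crop
im=cv2.imread('pics/w2.png')
f=lambda a,x,y,w,h,k:cv2.resize(a[y:y+h,x:x+w],(w*k,h*k),interpolation=cv2.INTER_CUBIC)
cv2.imwrite('pics/crop2.png',np.vstack([f(im,280,120,100,100,6)[:, :],]) )
for n,u,z in[('fl',(301,147),.014),('fr',(344,147),.014),('fbl',(302,200),.014),('ol',(310,152),.036),('or',(335.5,152),.036),('railL',(195,172),.005),('railR',(415,174.3),.005),('small',(246,250),.03)]:
    print(n,atz(m,u,z,s).round(4))
R=Ro.from_rotvec(s['tool_rot']).as_matrix()
cam=np.array(m['T_tool_cam']);mm=dict(m,R=np.linalg.inv(cam)[:3,:3],t=np.linalg.inv(cam)[:3,3])
print('cap end in tool', atz(mm,(326,199),-.005-.01), atz(mm,(326,199),-.005),'base',atz(mm,(325,346),-.005-.015))
for px in (310,342,297,353):pass
print('body edges',atz(mm,(297,255),-.005),atz(mm,(353,255),-.005))
E
```

```text
fl [0.594  0.0357 0.014 ]
fr [ 0.5944 -0.0168  0.014 ]
fbl [0.5263 0.0354 0.014 ]
ol [0.5913 0.0238 0.036 ]
or [ 0.5915 -0.0057  0.036 ]
railL [0.5599 0.1722 0.005 ]
railR [ 0.5591 -0.1095  0.005 ]
small [0.4628 0.1078 0.03  ]
cap end in tool [ 0.04471867  0.00171839 -0.015     ] [ 0.0416766  0.0018012 -0.005    ] base [-0.03064885  0.00135524 -0.02      ]
body edges [ 0.01209832 -0.01278528 -0.005     ] [ 0.01209233  0.01551764 -0.005     ]
```

View pics/crop2.png

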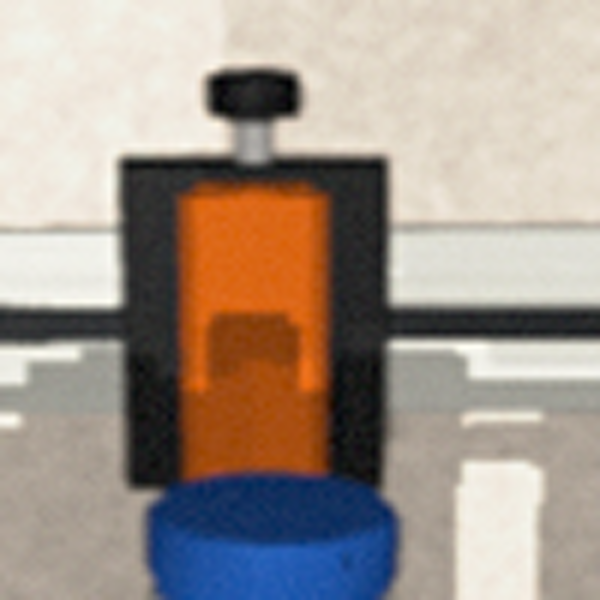

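Foot about 54 x 70 mm as expected, so the seat is at about (0.560, 0.0095) with the groove along world x. The hood front is at about y = 0.14 and the gripper body reaches 0.104, so it clears. I lower the vial.

Call:
step_arm([
  {"travel":[-0.001,-0.001,0.03],"turn":[0,0,0]},
  {"travel":[-0.001,-0.001,0.065],"turn":[0,0,0]},
  {"travel":[-0.001,-0.001,0.1],"turn":[0,0,0]},
  {"travel":[-0.001,-0.001,0.13],"turn":[0,0,0]},
  {"travel":[-0.001,-0.001,0.15],"turn":[0,0,0]},
])

```text
time: 5.1
position: [0.5575, 0.0061, 0.0991]
tool_rot: [3.141, 0.003, -0.005]
ft_force: [-0.0, -1.0, -0.6]
grip_width: 0.338
grip_force: 27.9
```

Call:
step_arm([
  {"travel":[0,0,0.02],"turn":[0,0,0]},
  {"travel":[0,0,0.035],"turn":[0,0,0]},
  {"travel":[0,0,0.047],"turn":[0,0,0]},
  {"travel":[0,0,0.055],"turn":[0,0,0]},
  {"travel":[0,0,0.055],"turn":[0,0,0]},
])

```text
time: 5.6
position: [0.5591, 0.0091, 0.0464]
tool_rot: [-3.141, -0.008, -0.0]
ft_force: [-0.4, 1.3, -0.3]
grip_width: 0.33
grip_force: 27.9
```

Call:
step_arm([
  {"travel":[0,0,0.002],"turn":[0,0,0]},
  {"travel":[0,0,0.003],"turn":[0,0,0]},
  {"travel":[0,0,0.003],"turn":[0,0,0]},
])

```text
time: 5.9
position: [0.5598, 0.0096, 0.0447]
tool_rot: [-3.141, -0.008, -0.003]
ft_force: [0.1, 3.5, 4.9]
grip_width: 0.336
grip_force: 29.0
```

Contact is felt (4.9 N upwards), so I release by opening slowly.

Call:
step_arm([
  {"travel":[0,0,0],"turn":[0,0,0]},
  {"travel":[0,0,0],"turn":[0,0,0]},
  {"travel":[0,0,0],"turn":[0,0,0]},
  {"travel":[0,0,0],"turn":[0,0,0]},
  {"travel":[0,0,0],"turn":[0,0,0]},
], gripper=0.48)

```text
time: 6.4
position: [0.5586, 0.0081, 0.0432]
tool_rot: [3.141, 0.006, -0.001]
ft_force: [0.1, -0.2, 0.5]
grip_width: 0.476
grip_force: 0.0
```

Call:
step_arm([
  {"travel":[0,0,-0.02],"turn":[0,0,0]},
  {"travel":[0,0,-0.05],"turn":[0,0,0]},
  {"travel":[0,0,-0.1],"turn":[0,0,0]},
  {"travel":[0,0,-0.15],"turn":[0,0,0]},
  {"travel":[0,0,-0.2],"turn":[0,0,0]},
])

```text
time: 6.9
position: [0.5584, 0.0084, 0.2454]
tool_rot: [3.141, 0.007, -0.0]
ft_force: [1.9, -0.9, -0.3]
grip_width: 0.483
grip_force: 0.0
```

Call:
step_arm([
  {"travel":[-0.01,0.02,-0.04],"turn":[0,0,0]},
  {"travel":[-0.03,0.02,-0.08],"turn":[0,0,0]},
  {"travel":[-0.05,0.02,-0.11],"turn":[0,0,0]},
  {"travel":[-0.05,0.02,-0.11],"turn":[0,0,0]},
  {"travel":[-0.05,0.02,-0.11],"turn":[0,0,0]},
])

```text
time: 7.4
position: [0.5091, -0.0118, 0.3542]
tool_rot: [3.14, 0.006, 0.003]
ft_force: [-0.1, 0.2, 0.0]
grip_width: 0.483
grip_force: 0.0
```

```bash
python3 - <<'E'
from h import *
s,im=snap('wrist','w3.png')
print(s['time'],s['position'].tolist(),s['tool_rot'].tolist())
s2,b=snap('scene','s3.png');s3,t=snap('top','t3.png')
f=lambda a,x,y,w,h,k:cv2.resize(a[y:y+h,x:x+w],(w*k,h*k),interpolation=cv2.INTER_CUBIC)
B=f(b[:,:,::-1],320,110,130,140,3);T=f(t[:,:,::-1],185,150,130,140,3)
cv2.imwrite('pics/v3.png',np.vstack([cv2.resize(im[:180,:,::-1],(780,219)),np.hstack([B,T])[:380]]))
E
```

```text
7.4 [0.509076551945654, -0.011814684639473322, 0.35419780795944694] [3.14035120516709, 0.006446622853534499, 0.0030293713579956504]
```

View pics/v3.png

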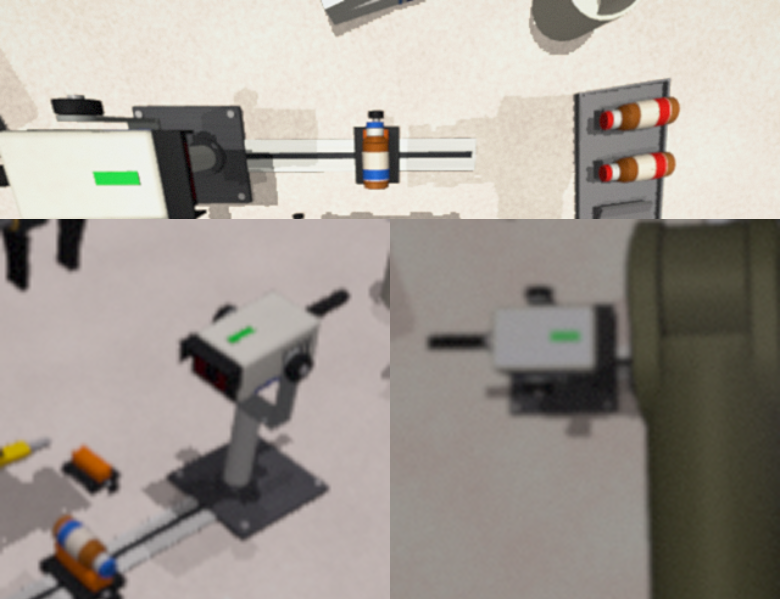

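The vial lies in the cradle: cap at wrist px (308,98), base at (308,154). The handle tip is at scene px (435,135) and top px (198,191). The +x hinge knob is at scene (420,157) and top (235,175).

```bash
python3 - <<'E'
from h import *
S=ctrl.camera_model('scene');T=ctrl.camera_model('top');W=ctrl.camera_model('wrist')
s=dict(position=[0.509076551945654,-0.011814684639473322,0.35419780795944694],tool_rot=[3.14035120516709,0.006446622853534499,0.0030293713579956504])
c=atz(W,(308,98.5),.04,s);b=atz(W,(308.5,154.3),.05,s);print('vial',c,b,(c+b)/2)
tip=tri([(S,(435.0,135),None),(T,(198.3,191),None)]);kn=tri([(S,(419.7,157.3),None),(T,(235,175.3),None)]);base=tri([(S,(424.5,139.7),None),(T,(218.5,190.7),None)])
print('tip',tip,'base',base,'knob',kn)
for o,n in((tip,'tip'),(kn,'kn')):print(n,proj(S,o),proj(T,o))
print('tilt up of handle',np.degrees(np.arctan2(tip[2]-.2,tip[1]-kn[1])),np.hypot(tip[2]-.2,tip[1]-kn[1]))
# base plate center (wrist) corners
for u in[(133,107),(241,107),(248,200)]:print(atz(W,(u[0]/1.21875,u[1]/1.21875),.012,s).round(4))
E
```

```text
vial [0.60078595 0.00921243 0.04      ] [0.52451441 0.00888969 0.05      ] [0.56265018 0.00905106 0.045     ]
tip [0.55518541 0.33263294 0.20762566] base [0.55857436 0.2723141  0.21525125] knob [0.60299272 0.21939161 0.20362551]
tip [[434.20783331 135.17776803]] [[197.71553611 190.5143892 ]]
kn [[418.67874689 157.49642677]] [[234.28569667 174.71631699]]
tilt up of handle 3.8524754052443027 0.11349779023128412
[0.6139 0.3    0.012 ]
[0.615  0.1715 0.012 ]
[0.5025 0.176  0.012 ]
```

Call:
step_arm([
  {"travel":[0.003,-0.021,0],"turn":[0,0,-8]},
  {"travel":[0.006,-0.042,0],"turn":[0,0,-16]},
  {"travel":[0.01,-0.063,0],"turn":[0,0,-24]},
  {"travel":[0.013,-0.085,0],"turn":[0,0,-32]},
  {"travel":[0.016,-0.106,0],"turn":[0,0,-40]},
], gripper=0.5)

```text
time: 8.05
position: [0.5244, 0.0953, 0.3519]
tool_rot: [-2.945, -1.09, 0.004]
ft_force: [0.3, 0.7, 0.5]
grip_width: 0.498
grip_force: 0.0
```

Call:
step_arm([
  {"travel":[0.016,-0.014,0],"turn":[0,0,-8]},
  {"travel":[0.032,-0.028,0],"turn":[0,0,-16]},
  {"travel":[0.048,-0.042,0],"turn":[0,0,-24]},
  {"travel":[0.064,-0.057,0],"turn":[0,0,-32]},
  {"travel":[0.081,-0.071,0],"turn":[0,0,-40]},
])

```text
time: 8.55
position: [0.5403, 0.2018, 0.3518]
tool_rot: [-2.395, -2.031, 0.004]
ft_force: [-0.1, -0.7, -0.6]
grip_width: 0.498
grip_force: 0.0
```

Call:
step_arm([
  {"travel":[0.035,-0.001,0],"turn":[0,0,-5]},
  {"travel":[0.07,-0.002,0],"turn":[0,0,-10]},
  {"travel":[0.107,-0.003,0],"turn":[0,0,-10]},
  {"travel":[0.107,-0.003,0],"turn":[0,0,-10]},
  {"travel":[0.107,-0.003,0],"turn":[0,0,-10]},
])

```text
time: 9.05
position: [0.555, 0.3078, 0.3514]
tool_rot: [-2.212, -2.228, 0.005]
ft_force: [0.7, -0.3, -0.4]
grip_width: 0.5
grip_force: 0.0
```

```bash
python3 - <<'E'
from h import *
s,im=snap('wrist','w4.png')
print(s['time'],s['position'].tolist(),s['tool_rot'].tolist())
E
```

```text
9.05 [0.5550400953766047, 0.30783557131044004, 0.3514390756572147] [-2.2120842109101253, -2.2278066769373184, 0.0045623955623937]
```

View pics/w4.png

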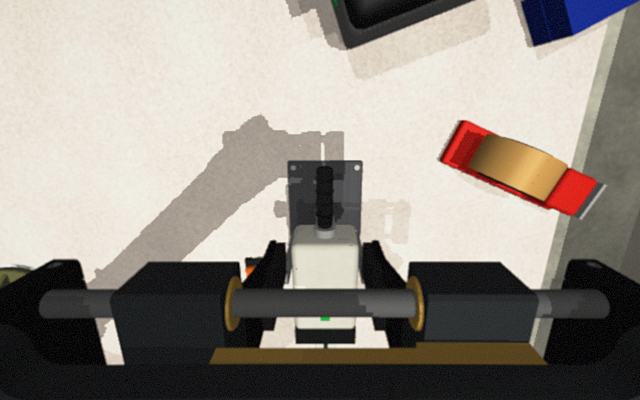

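The handle is at wrist px (325,232) at the collar to (325,167) at the tip, centred between the fingers.

```bash
python3 - <<'E'
from h import *
S=ctrl.camera_model('scene');T=ctrl.camera_model('top');W=ctrl.camera_model('wrist')
s=dict(position=[0.5550400953766047,0.30783557131044004,0.3514390756572147],tool_rot=[-2.2120842109101253,-2.2278066769373184,0.0045623955623937])
print(tri([(S,(435.0,135),None),(T,(198.3,191),None),(W,(325,167.5),s)]))
for z in(.18,.2,.22):print(z,atz(W,(325,167.5),z,s),atz(W,(325,229),z,s))
R=Ro.from_rotvec(s['tool_rot']).as_matrix();print(R.round(3))
E
```

```text
[0.55557398 0.33296711 0.20732856]
0.18 [0.55644554 0.32791382 0.18      ] [0.55702549 0.25946819 0.18      ]
0.2 [0.55640336 0.33190817 0.2       ] [0.55694701 0.26774673 0.2       ]
0.22 [0.55636118 0.33590251 0.22      ] [0.55686853 0.27602527 0.22      ]
[[-0.007  1.    -0.004]
 [ 1.     0.007 -0.001]
 [-0.001 -0.004 -1.   ]]
```

Call:
step_arm([
  {"travel":[-0.002,0.0015,0.04],"turn":[0,0,0]},
  {"travel":[-0.002,0.0015,0.08],"turn":[0,0,0]},
  {"travel":[-0.002,0.0015,0.12],"turn":[0,0,0]},
  {"travel":[-0.002,0.0015,0.151],"turn":[0,0,0]},
  {"travel":[-0.002,0.0015,0.151],"turn":[0,0,0]},
])

```text
time: 9.6
position: [0.5556, 0.3005, 0.1974]
tool_rot: [-2.219, -2.222, 0.015]
ft_force: [-0.0, 0.1, 0.5]
grip_width: 0.498
grip_force: 0.0
```

Call:
step_arm([
  {"travel":[0,0,0],"turn":[0,0,0]},
  {"travel":[0,0,0],"turn":[0,0,0]},
  {"travel":[0,0,0],"turn":[0,0,0]},
  {"travel":[0,0,0],"turn":[0,0,0]},
  {"travel":[0,0,0],"turn":[0,0,0]},
], gripper=0.05, force=20)

```text
time: 10.1
position: [0.5554, 0.3055, 0.203]
tool_rot: [-2.214, -2.227, 0.003]
ft_force: [-2.7, -1.1, -0.4]
grip_width: 0.174
grip_force: 20.0
```

Call:
step_arm([
  {"travel":[0,0,0],"turn":[0,0,0]},
  {"travel":[0,0,0],"turn":[0,0,0]},
])

```text
time: 10.3
position: [0.5556, 0.3056, 0.2026]
tool_rot: [-2.214, -2.227, 0.003]
ft_force: [-5.0, 0.6, 1.4]
grip_width: 0.173
grip_force: 20.0
```

The rod is gripped at 15 mm. I raise it along its arc.

Call:
step_arm([
  {"travel":[-0.0006,0,-0.0055],"turn":[0,0,0]},
  {"travel":[-0.0015,0,-0.011],"turn":[0,0,0]},
  {"travel":[-0.0027,0,-0.0164],"turn":[0,0,0]},
  {"travel":[-0.0043,0,-0.0217],"turn":[0,0,0]},
  {"travel":[-0.0062,0,-0.0269],"turn":[0,0,0]},
])

```text
time: 10.8
position: [0.5556, 0.2991, 0.2289]
tool_rot: [-2.214, -2.226, 0.004]
ft_force: [-5.2, -0.1, -4.8]
grip_width: 0.179
grip_force: 20.0
```

Call:
step_arm([
  {"travel":[-0.0022,0,-0.005],"turn":[0,0,0]},
  {"travel":[-0.0047,0,-0.0097],"turn":[0,0,0]},
  {"travel":[-0.0076,0,-0.0146],"turn":[0,0,0]},
  {"travel":[-0.0107,0,-0.0191],"turn":[0,0,0]},
  {"travel":[-0.0142,0,-0.0236],"turn":[0,0,0]},
])

```text
time: 11.3
position: [0.5558, 0.2848, 0.2522]
tool_rot: [-2.214, -2.226, 0.004]
ft_force: [-5.6, 1.2, -5.0]
grip_width: 0.176
grip_force: 20.0
```

Call:
step_arm([
  {"travel":[0,0,0],"turn":[0,0,0]},
  {"travel":[0,0,0],"turn":[0,0,0]},
  {"travel":[0,0,0],"turn":[0,0,0]},
])

```text
time: 11.6
position: [0.5559, 0.2847, 0.2523]
tool_rot: [-2.214, -2.226, 0.004]
ft_force: [-5.3, 1.3, -3.5]
grip_width: 0.178
grip_force: 20.0
```

```bash
python3 - <<'E'
from h import *
s,b=snap('scene','s5.png');s3,t=snap('top','t5.png')
print(s['position'],s['ft_force'],s3['position'])
f=lambda a,x,y,w,h,k:cv2.resize(a[y:y+h,x:x+w,::-1],(w*k,h*k),interpolation=cv2.INTER_CUBIC)
cv2.imwrite('pics/v5.png',np.hstack([f(b,320,90,100,130,4),f(t,185,130,100,130,4)]))
E
```

```text
[0.55585139 0.28467528 0.25234766] [-5.25762014  1.29695488 -3.54866817] [0.55584145 0.28466189 0.25233145]
```

View pics/v5.png

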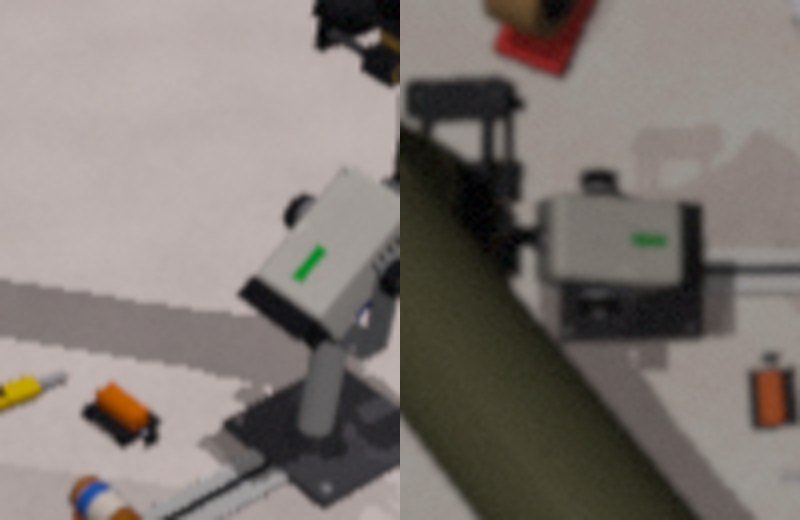

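The head is tilted about 40° down while held. The green label at scene px (397,155) and top px (248,190) makes a good colour marker, and tracking its position gives the tilt numerically. I release, back off and measure.

Call:
step_arm([
  {"travel":[0,0,0],"turn":[0,0,0]},
  {"travel":[0,0,0],"turn":[0,0,0]},
  {"travel":[0,0,0],"turn":[0,0,0]},
  {"travel":[0,0,0],"turn":[0,0,0]},
  {"travel":[0,0,0],"turn":[0,0,0]},
], gripper=0.5)

```text
time: 12.2
position: [0.5578, 0.2843, 0.2534]
tool_rot: [2.217, 2.225, 0.001]
ft_force: [-0.4, -0.1, 0.7]
grip_width: 0.478
grip_force: 0.0
```

Call:
step_arm([
  {"travel":[0,0,-0.02],"turn":[0,0,0]},
  {"travel":[0,0,-0.05],"turn":[0,0,0]},
  {"travel":[0,0,-0.08],"turn":[0,0,0]},
  {"travel":[0,0,-0.1],"turn":[0,0,0]},
  {"travel":[0,0,-0.1],"turn":[0,0,0]},
])

```text
time: 12.7
position: [0.5582, 0.2855, 0.3565]
tool_rot: [2.215, 2.225, 0.009]
ft_force: [-0.3, 0.0, -0.1]
grip_width: 0.501
grip_force: 0.0
```

```bash
cat > g.py <<'E'
from h import *
S=ctrl.camera_model('scene');T=ctrl.camera_model('top')
def green(im,x0,y0,w,h):
    im=im[y0:y0+h,x0:x0+w].astype(float);g=im[:,:,1]-np.maximum(im[:,:,0],im[:,:,2]);g=np.where(g>12,g,0)
    yy,xx=np.mgrid[y0:y0+h,x0:x0+w];return np.array([(g*xx).sum()/g.sum(),(g*yy).sum()/g.sum()]),int((g>0).sum())
def lab(fs,ft):
    a,na=green(cv2.imread('pics/'+fs),370,120,60,60);b,nb=green(cv2.imread('pics/'+ft),222,175,50,40)
    p=tri([(S,a,None),(T,b,None)]);print(a.round(1),na,b.round(1),nb,p.round(4),'residual',(proj(S,p)[0]-a).round(1),(proj(T,p)[0]-b).round(1));return p
def tilt(p,hy,hz=.2,h=.025):
    y=hy-p[1];z=p[2]-hz;r=np.hypot(y,z);return np.degrees(np.arcsin(min(1,h/r))-np.arctan2(z,y)),r
E
python3 - <<'E'
from g import *
s,_=snap('scene','s6.png');snap('top','t6.png');print(s['time'],s['position'])
for i in('0','3','5','6'):
    p=lab(f's{i}.png' if i!='0' else 'scene0.png',f't{i}.png' if i!='0' else 'top0.png')
    print(i,[np.round(tilt(p,hy),2).tolist() for hy in(.215,.2185,.222)])
E
```

```text
12.7 [0.55824685 0.28550685 0.35648864]
[399.8 148.2] 36 [242.8 188.5] 42 [0.5565 0.1879 0.2217] residual [ 0. -0.] [0. 0.]
0 [[7.38, 0.03], [6.45, 0.04], [5.73, 0.04]]
[399.8 148.2] 36 [242.8 188.6] 43 [0.5565 0.1878 0.2217] residual [ 0. -0.] [0. 0.]
3 [[7.35, 0.03], [6.43, 0.04], [5.72, 0.04]]
[396.9 155.4] 44 [246.8 189.5] 34 [0.5566 0.1806 0.1995] residual [-0.  0.] [-0. -0.]
5 [[47.37, 0.03], [41.97, 0.04], [37.79, 0.04]]
[397.1 154.4] 46 [246.5 189.5] 38 [0.5564 0.1808 0.2028] residual [-0.  0.] [-0. -0.]
6 [[42.06, 0.03], [37.12, 0.04], [33.34, 0.04]]
```

Gripper motion gives 5° to 40.6° held. The label shows about 4.7° of spring-back, so the tilt is about 36°, against a target of about 36.4°. I'll verify independently with one last composite view.

```bash
python3 - <<'E'
from g import *
s,w=snap('wrist','w6.png');print(s['position'].tolist(),s['tool_rot'].tolist())
b=cv2.imread('pics/s6.png');t=cv2.imread('pics/t6.png')
f=lambda a,x,y,w,h,k:cv2.resize(a[y:y+h,x:x+w],(w*k,h*k),interpolation=cv2.INTER_CUBIC)
A=np.hstack([f(b,370,105,80,70,5),f(t,190,160,80,70,5)])
B=f(w[:,:,::-1],225,130,200,125,2)
B=np.hstack([B,np.zeros((250,400,3),np.uint8)]);B[:,400:]=f(w[:,:,::-1],300,140,50,31,8)[:250] if 0 else B[:,400:]
cv2.imwrite('pics/v6.png',np.vstack([A,f(w[:,:,::-1],225,140,200,60,4)]))
E
```

```text
[0.5573077932282029, 0.28454751792136235, 0.35279704277607477] [2.2162492907224016, 2.2260751990754866, 0.00046410815334789083]
```

View pics/v6.png

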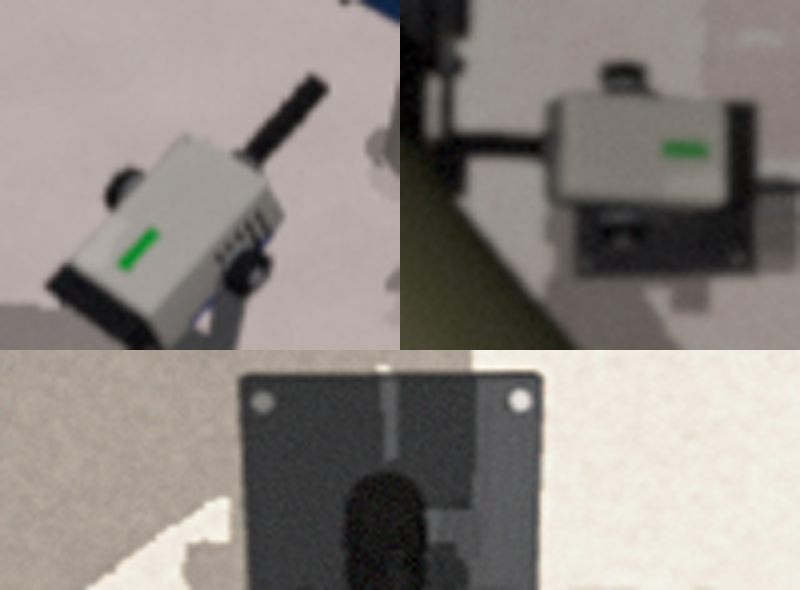

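The last view shows the handle tip at scene px (433.4,122.2), with its lower rim at wrist px (321.2,170.7). The hinge knobs are at scene (419.6,159) and (395.4,142.6), top (234.6,175.4) and (234.4,206.8).

```bash
python3 - <<'E'
from g import *
from scipy.optimize import least_squares
W=ctrl.camera_model('wrist')
s=dict(position=[0.5573077932282029,0.28454751792136235,0.35279704277607477],tool_rot=[2.2162492907224016,2.2260751990754866,0.00046410815334789083])
print(tri([(S,(419.6,159),None),(T,(234.6,175.4),None)]),tri([(S,(395.4,142.6),None),(T,(234.4,206.8),None)]))
def P(x,hy,th,a,b):  # a ahead, b up
    c,q=np.cos(np.radians(th)),np.sin(np.radians(th));return [x,hy-a*c-b*q,.2-a*q+b*c]
s4=dict(position=[0.5550400953766047,0.30783557131044004,0.3514390756572147],tool_rot=[-2.2120842109101253,-2.2278066769373184,0.0045623955623937])
def res(v,full=0):
    x,hy,t0,t5,t6,la,lx=v;r=[]
    for cam,uv,st,pt,k in[(S,(433.4,122.2),None,P(x,hy,t6,-.115,0),1),(S,(435,135),None,P(x,hy,t0,-.115,0),1),(T,(198.3,191),None,P(x,hy,t0,-.115,0),1),
      (W,(321.2,170.7),s,P(x,hy,t6,-.115,-.008),1),(W,(325,167.5),s4,P(x,hy,t0,-.115,-.008),1),
      (S,(399.8,148.2),None,P(x+lx,hy,t0,la,.025),2),(T,(242.8,188.5),None,P(x+lx,hy,t0,la,.025),2),
      (S,(396.9,155.4),None,P(x+lx,hy,t5,la,.025),2),(T,(246.8,189.5),None,P(x+lx,hy,t5,la,.025),2),
      (S,(397.1,154.4),None,P(x+lx,hy,t6,la,.025),2),(T,(246.5,189.5),None,P(x+lx,hy,t6,la,.025),2)]:
        r+=list(k*(proj(cam,pt,st)[0]-uv))
    d=np.array(P(0,hy,t5,-.088,0))-P(0,hy,t0,-.088,0)
    r+=list((d[1:]-[-.0209,.0497])/.0005)+[(hy-.219)/.003]
    return np.array(r)
o=least_squares(res,[.557,.219,5,40,36,.035,0]);print(o.x.round(4));print(o.fun.round(1))
hy=o.x[1];cov=np.linalg.inv(o.jac.T@o.jac);print('sd t6',cov[4,4]**.5,'target',np.degrees(np.arctan2(.155,hy-.0095)))
E
```

```text
[0.60330889 0.221566   0.19710128] [0.50525188 0.22077351 0.19760716]
[5.56200e-01 2.17300e-01 4.93820e+00 4.06283e+01 3.38567e+01 2.81000e-02
 7.00000e-04]
[ 0.2 -1.1 -0.6 -0.2 -0.6 -0.9  0.2 -0.  -0.2 -0.3 -0.1 -0.2  0.4 -0.2
 -0.3 -0.3  0.4 -0.2 -0.1 -0.9  0.1 -0.6  0.   0.1 -0.6]
sd t6 0.7392987664281367 target 36.713180185112066
```

Estimates range from 33.9° to 35.7°, so I refine by segmenting the rod numerically in the scene pictures, using the same operator before and after.

```bash
python3 - <<'E'
from g import *
def rod(fn,x0,y0,x1,y1):
    g=cv2.cvtColor(cv2.imread('pics/'+fn),cv2.COLOR_BGR2GRAY)
    k=cv2.resize(g[y0:y1,x0:x1],None,fx=8,fy=8,interpolation=cv2.INTER_CUBIC)
    n,l,st,c=cv2.connectedComponentsWithStats((k<70).astype(np.uint8))
    i=1+np.argmax(st[1:,4]);yy,xx=np.where(l==i);p=np.c_[xx,yy]/8.+[x0-.44,y0-.44]
    m=p.mean(0);w,v=np.linalg.eigh(np.cov((p-m).T));d=v[:,1]*np.sign(v[0,1]);q=(p-m)@d
    return m,m+d*q.max(),m+d*q.min(),np.degrees(np.arctan2(-d[1],d[0])),st[i,4]/64,np.sqrt(w[0]*12)
for f,b in(('scene0.png',(422,126,443,145)),('s3.png',(422,126,443,145)),('s6.png',(419,116,438,139))):
    r=rod(f,*b);print(f,[np.round(a,2).tolist() for a in r])
for hy in(.2185,.221):
  for t in(5,32,34,36,38):
    y=lambda a:[.5562,hy+a*np.cos(np.radians(t)),.2+a*np.sin(np.radians(t))]
    a=proj(S,[y(.053),y(.084),y(.115)]);d=a[2]-a[0];print(hy,t,a[1:].round(2).tolist(),np.degrees(np.arctan2(-d[1],d[0])).round(2))
E
```

```text
scene0.png [[429.26, 137.74], [435.21, 134.62], [423.15, 140.94], 27.66, 49.83, 3.92]
s3.png [[429.28, 137.73], [435.17, 134.64], [423.25, 140.89], 27.67, 48.27, 3.82]
s6.png [[426.54, 128.71], [433.56, 120.95], [419.36, 136.65], 47.87, 90.17, 4.35]
0.2185 5 [[427.29, 138.82], [434.72, 134.61]] 29.51
0.2185 32 [[426.68, 129.49], [434.17, 121.66]] 46.23
0.2185 34 [[426.45, 128.94], [433.88, 120.89]] 47.29
0.2185 36 [[426.19, 128.41], [433.55, 120.15]] 48.34
0.2185 38 [[425.91, 127.92], [433.18, 119.44]] 49.38
0.221 5 [[427.88, 138.54], [435.31, 134.33]] 29.51
0.221 32 [[427.29, 129.2], [434.78, 121.39]] 46.23
0.221 34 [[427.06, 128.66], [434.48, 120.62]] 47.29
0.221 36 [[426.81, 128.13], [434.16, 119.88]] 48.33
0.221 38 [[426.53, 127.63], [433.79, 119.17]] 49.37
```

Rod direction gives 35.1° and the tip about 34°. One more check on the pictures I already have: fit the projected long edges of the head's box, whose direction is insensitive to calibration shift.

```bash
cat > fit.py <<'E'
from g import *
def P(x,hy,th,a,b):
    c,q=np.cos(np.radians(th)),np.sin(np.radians(th));return np.c_[x+0*a,hy-a*c-b*q,.2-a*q+b*c]
def fit(fn,cam,ths,hy=.2195,X=.5562):
    g=cv2.GaussianBlur(cv2.imread('pics/'+fn),(0,0),.7).astype(np.float32).sum(2)
    a=np.linspace(-.042,.035,60);best=[]
    w=np.linspace(-.03,.03,40)
    for th in ths:
        segs=[P(np.array(X+sx*.033),hy,th,a,np.full_like(a,.025)) for sx in(-1,1)]
        segs.append(np.array([P(np.array(X+v),hy,th,np.array([-.045]),np.array([.025]))[0] for v in w]))
        sc=np.zeros((33,33))
        for p in segs:
            uv=proj(cam,p);n=uv[-1]-uv[0];n=np.array([-n[1],n[0]])/np.hypot(*n)
            for i,dv in enumerate(np.linspace(-4,4,33)):
                for j,du in enumerate(np.linspace(-4,4,33)):
                    q=(uv+[du,dv]).astype(np.float32)
                    f=lambda o:cv2.remap(g,(q+o*n).astype(np.float32)[None],None,cv2.INTER_LINEAR)
                    sc[i,j]+=abs((f(.7)-f(-.7)).mean())
        i,j=np.unravel_index(sc.argmax(),sc.shape);best.append((sc.max(),th,-4+j*.25,-4+i*.25))
    best=np.array(best);k=best[:,0].argmax();lo=max(k-3,0);c=np.polyfit(best[lo:k+4,1],best[lo:k+4,0],2)
    return best[k].round(2),round(-c[1]/2/c[0],2),best[:,0].round(0).astype(int).tolist()
E
python3 - <<'E'
from fit import *
for f,r in(('scene0.png',np.arange(-2,13)),('s5.png',np.arange(34,48)),('s6.png',np.arange(28,44))):print(f,r[0],*fit(f,S,r))
E
```

```text
scene0.png -2 [216.63   5.     0.     1.25] 5.11 [194, 199, 204, 208, 212, 214, 216, 217, 216, 215, 213, 210, 207, 203, 199]
s5.png 34 [154.39  34.     4.    -3.  ] 32.2 [154, 154, 152, 151, 149, 147, 144, 142, 138, 135, 131, 127, 123, 121]
s6.png 28 [138.19  29.     0.25   1.5 ] 30.13 [138, 138, 138, 138, 138, 138, 137, 137, 137, 136, 135, 134, 133, 132, 131, 130]
```

```bash
python3 - <<'E'
from fit import *
X=.5562
def offs(fn,th,hy):
    g=cv2.GaussianBlur(cv2.imread('pics/'+fn),(0,0),.6).astype(np.float32).sum(2)
    a=np.linspace(-.036,.03,50);w=np.linspace(-.026,.026,40);out=[]
    segs=[P(np.array(X+sx*.033),hy,th,a,np.full_like(a,.025)) for sx in(-1,1)]
    segs.append(np.vstack([P(np.array(X+v),hy,th,np.array([-.045]),np.array([.025])) for v in w]))
    os=np.arange(-4,4.01,.1)
    for p in segs:
        uv=proj(S,p)+[0,1.25];t=uv[-1]-uv[0];L=np.hypot(*t);n=np.array([-t[1],t[0]])/L
        def pk(q):
            pr=[cv2.remap(g,(q+o*n).astype(np.float32)[None],None,cv2.INTER_LINEAR).mean() for o in os]
            d=abs(np.gradient(pr));k=d.argmax();s=slice(max(k-5,0),k+6);return (d[s]*os[s]).sum()/d[s].sum()
        h=len(uv)//2;o1,o2=pk(uv[:h]),pk(uv[h:])
        out+=[round((o1+o2)/2,2),round(np.degrees((o2-o1)/(L/2)),1)]
    return out
for f,ths in(('scene0.png',(3,5,7)),('s5.png',(38.6,40.6,42.6)),('s6.png',(32,34,36,38))):
    for t in ths:print(f,t,'L off,ang',*offs(f,t,.2195)[:2],'R',*offs(f,t,.2195)[2:4],'rear',*offs(f,t,.2195)[4:])
E
```

```text
scene0.png 3 L off,ang -0.35 3.1 R -0.04 -3.0 rear 0.2 -7.5
scene0.png 5 L off,ang -0.36 4.4 R 0.14 -0.6 rear 0.4 -7.5
scene0.png 7 L off,ang -0.44 7.5 R 0.1 2.2 rear 0.56 -8.1
s5.png 38.6 L off,ang 3.68 0.7 R -0.2 0.9 rear -0.45 -2.2
s5.png 40.6 L off,ang 3.68 0.7 R -0.35 2.3 rear -0.69 -2.9
s5.png 42.6 L off,ang 3.71 0.0 R -0.3 1.9 rear -0.81 -2.9
s6.png 32 L off,ang 3.58 0.3 R -0.15 -1.4 rear -0.56 6.4
s6.png 34 L off,ang 3.56 1.4 R -0.2 -0.9 rear -0.26 -3.5
s6.png 36 L off,ang 3.63 0.2 R -0.15 0.5 rear -0.55 -0.8
s6.png 38 L off,ang 3.68 -0.7 R -0.15 2.4 rear -0.65 -3.5
```

The edge fit agrees (right edge zero at about 35.4°), so the tilt is about 35.3° against a target of about 36.3°. That is inside the tolerance, but I nudge it by +1° for margin.

Call:
step_arm([
  {"travel":[0.005,0,0.03],"turn":[0,0,0]},
  {"travel":[0.005,0,0.06],"turn":[0,0,0]},
  {"travel":[0.005,0,0.09],"turn":[0,0,0]},
  {"travel":[0.005,0,0.106],"turn":[0,0,0]},
  {"travel":[0.005,0,0.106],"turn":[0,0,0]},
])

```text
time: 13.35
position: [0.5559, 0.2881, 0.2435]
tool_rot: [-2.215, -2.225, 0.009]
ft_force: [0.4, -0.2, 0.9]
grip_width: 0.504
grip_force: 0.0
```

Call:
step_arm([
  {"travel":[0,0,0],"turn":[0,0,0]},
  {"travel":[0,0,0],"turn":[0,0,0]},
  {"travel":[0,0,0],"turn":[0,0,0]},
  {"travel":[0,0,0],"turn":[0,0,0]},
  {"travel":[0,0,0],"turn":[0,0,0]},
], gripper=0.05, force=20)

```text
time: 13.85
position: [0.5556, 0.2904, 0.2475]
tool_rot: [-2.214, -2.227, 0.002]
ft_force: [-3.8, 1.6, 1.3]
grip_width: 0.171
grip_force: 20.0
```

Call:
step_arm([
  {"travel":[-0.002,0,-0.0027],"turn":[0,0,0]},
  {"travel":[-0.004,0,-0.0052],"turn":[0,0,0]},
  {"travel":[-0.006,0,-0.0076],"turn":[0,0,0]},
  {"travel":[-0.006,0,-0.0076],"turn":[0,0,0]},
  {"travel":[-0.006,0,-0.0076],"turn":[0,0,0]},
])

```text
time: 14.35
position: [0.5558, 0.2849, 0.2543]
tool_rot: [-2.213, -2.226, 0.001]
ft_force: [-3.8, 3.2, -2.6]
grip_width: 0.177
grip_force: 20.0
```

Call:
step_arm([
  {"travel":[-0.006,0,-0.0076],"turn":[0,0,0]},
])

```text
time: 14.45
position: [0.5557, 0.2788, 0.2607]
tool_rot: [-2.212, -2.227, 0.002]
ft_force: [-2.8, 1.9, -7.4]
grip_width: 0.177
grip_force: 20.0
```

I repeated the shift by mistake in that last row, so the head is about 6° too far down. I lower the handle along its arc well past the target, then raise it again to the intended held tilt.

Call:
step_arm([
  {"travel":[0.003,0,0.0035],"turn":[0,0,0]},
  {"travel":[0.006,0,0.0076],"turn":[0,0,0]},
  {"travel":[0.0114,0,0.0143],"turn":[0,0,0]},
  {"travel":[0.0156,0,0.0207],"turn":[0,0,0]},
  {"travel":[0.0193,0,0.0274],"turn":[0,0,0]},
])

```text
time: 14.95
position: [0.556, 0.2962, 0.2366]
tool_rot: [2.216, 2.226, -0.004]
ft_force: [-9.1, -1.8, 8.8]
grip_width: 0.178
grip_force: 20.0
```

Call:
step_arm([
  {"travel":[0,0,0],"turn":[0,0,0]},
  {"travel":[-0.0037,0,-0.0067],"turn":[0,0,0]},
  {"travel":[-0.0079,0,-0.0131],"turn":[0,0,0]},
  {"travel":[-0.0133,0,-0.0198],"turn":[0,0,0]},
  {"travel":[-0.0133,0,-0.0198],"turn":[0,0,0]},
])

```text
time: 15.45
position: [0.5559, 0.2831, 0.2554]
tool_rot: [-2.216, -2.225, 0.003]
ft_force: [-5.7, 0.9, -0.3]
grip_width: 0.174
grip_force: 20.0
```

Call:
step_arm([
  {"travel":[0,0,0],"turn":[0,0,0]},
  {"travel":[0,0,0],"turn":[0,0,0]},
])

```text
time: 15.65
position: [0.5559, 0.2835, 0.255]
tool_rot: [-2.215, -2.226, 0.003]
ft_force: [-5.8, 1.9, 0.6]
grip_width: 0.176
grip_force: 20.0
```

Call:
step_arm([
  {"travel":[0,0,0],"turn":[0,0,0]},
  {"travel":[0,0,0],"turn":[0,0,0]},
  {"travel":[0,0,0],"turn":[0,0,0]},
  {"travel":[0,0,0],"turn":[0,0,0]},
  {"travel":[0,0,0],"turn":[0,0,0]},
], gripper=0.5)

```text
time: 16.15
position: [0.5578, 0.2831, 0.2548]
tool_rot: [2.217, 2.225, 0.001]
ft_force: [0.5, -0.3, -0.0]
grip_width: 0.48
grip_force: 0.0
```

Call:
step_arm([
  {"travel":[0,0,-0.02],"turn":[0,0,0]},
  {"travel":[0,0,-0.05],"turn":[0,0,0]},
  {"travel":[0,0,-0.08],"turn":[0,0,0]},
  {"travel":[0,0,-0.1],"turn":[0,0,0]},
  {"travel":[0,0,-0.1],"turn":[0,0,0]},
])

```text
time: 16.65
position: [0.5582, 0.2845, 0.358]
tool_rot: [2.215, 2.225, 0.009]
ft_force: [-0.2, 1.1, -0.4]
grip_width: 0.503
grip_force: 0.0
```

```bash
python3 - <<'E'
from g import *
A=[];B=[]
s=ctrl.get_state();print(s['time'],s['position'],s['ft_force'])
for k in range(6):
    a=green(ctrl.get_image('scene')[:,:,::-1],370,120,60,60)[0];b=green(ctrl.get_image('top')[:,:,::-1],222,175,50,40)[0];A.append(a);B.append(b)
snap('scene','s7.png');snap('top','t7.png')
print(np.mean(A,0),np.std(A,0),np.mean(B,0),np.std(B,0))
for i in'567':
    p=lab(f's{i}.png',f't{i}.png');print(i,[tilt(p,hy)[0].round(2) for hy in(.2185,.2205,.222)])
exec(open('/dev/stdin').read()) if 0 else None
def rod(fn,x0,y0,x1,y1):
    g=cv2.cvtColor(cv2.imread('pics/'+fn),cv2.COLOR_BGR2GRAY)
    k=cv2.resize(g[y0:y1,x0:x1],None,fx=8,fy=8,interpolation=cv2.INTER_CUBIC)
    n,l,st,c=cv2.connectedComponentsWithStats((k<70).astype(np.uint8));i=1+np.argmax(st[1:,4]);yy,xx=np.where(l==i);p=np.c_[xx,yy]/8.+[x0-.44,y0-.44]
    m=p.mean(0);w,v=np.linalg.eigh(np.cov((p-m).T));d=v[:,1]*np.sign(v[0,1]);q=(p-m)@d
    return (m+d*q.max()).round(2),np.degrees(np.arctan2(-d[1],d[0])).round(2)
for f in('s6.png','s7.png'):print(f,rod(f,419,116,438,139))
E
```

```text
16.65 [0.5582262  0.28446162 0.35797568] [-0.24681783  1.11220446 -0.39766551]
[396.90182142 155.54779115] [0.0030139  0.00575825] [246.82673009 189.55132446] [0.01363019 0.00890259]
[396.9 155.4] 44 [246.8 189.5] 34 [0.5566 0.1806 0.1995] residual [-0.  0.] [-0. -0.]
5 [np.float64(41.97), np.float64(39.47), np.float64(37.79)]
[397.1 154.4] 46 [246.5 189.5] 38 [0.5564 0.1808 0.2028] residual [-0.  0.] [-0. -0.]
6 [np.float64(37.12), np.float64(34.85), np.float64(33.34)]
[396.9 155.6] 42 [246.8 189.6] 35 [0.5566 0.1807 0.199 ] residual [-0.  0.] [-0. -0.]
7 [np.float64(42.88), np.float64(40.31), np.float64(38.6)]
s6.png (array([433.56, 120.95]), np.float64(47.87))
s7.png (array([432.56, 118.98]), np.float64(51.0))
```

The head now rests at about 41.4° with no load on it. Lowering needs far more wind-up because the head's weight adds to it. So I re-grip at this spot, lower well past (to 12°), then raise back to this same held pose, which then springs back about 5°.

Call:
step_arm([
  {"travel":[0,0,0.03],"turn":[0,0,0]},
  {"travel":[0,0,0.06],"turn":[0,0,0]},
  {"travel":[0,0,0.085],"turn":[0,0,0]},
  {"travel":[0,0,0.1],"turn":[0,0,0]},
  {"travel":[0,0,0.1],"turn":[0,0,0]},
])

```text
time: 17.85
position: [0.5564, 0.2827, 0.2525]
tool_rot: [-2.216, -2.226, 0.006]
ft_force: [0.5, 0.5, -0.4]
grip_width: 0.496
grip_force: 0.0
```

Call:
step_arm([
  {"travel":[0,0,0],"turn":[0,0,0]},
  {"travel":[0,0,0],"turn":[0,0,0]},
  {"travel":[0,0,0],"turn":[0,0,0]},
  {"travel":[0,0,0],"turn":[0,0,0]},
  {"travel":[0,0,0],"turn":[0,0,0]},
], gripper=0.05, force=25)

```text
time: 18.35
position: [0.5557, 0.2844, 0.255]
tool_rot: [-2.214, -2.227, 0.002]
ft_force: [-2.7, 0.6, 2.7]
grip_width: 0.18
grip_force: 25.0
```

Call:
step_arm([
  {"travel":[0.0057,0,0.0071],"turn":[0,0,0]},
  {"travel":[0.0106,0,0.0147],"turn":[0,0,0]},
  {"travel":[0.0147,0,0.0228],"turn":[0,0,0]},
  {"travel":[0.0179,0,0.0312],"turn":[0,0,0]},
  {"travel":[0.0203,0,0.0401],"turn":[0,0,0]},
])

```text
time: 18.85
position: [0.5557, 0.3045, 0.2162]
tool_rot: [-2.215, -2.228, 0.002]
ft_force: [-7.4, -2.6, 10.3]
grip_width: 0.173
grip_force: 25.0
```

Call:
step_arm([
  {"travel":[0,0,0],"turn":[0,0,0]},
  {"travel":[0,0,0],"turn":[0,0,0]},
])

```text
time: 19.05
position: [0.5557, 0.3046, 0.2159]
tool_rot: [-2.214, -2.227, 0.002]
ft_force: [-6.4, -2.0, 8.2]
grip_width: 0.177
grip_force: 25.0
```

Call:
step_arm([
  {"travel":[-0.0024,0,-0.0089],"turn":[0,0,0]},
  {"travel":[-0.0056,0,-0.0173],"turn":[0,0,0]},
  {"travel":[-0.0097,0,-0.0254],"turn":[0,0,0]},
  {"travel":[-0.0146,0,-0.033],"turn":[0,0,0]},
  {"travel":[-0.0203,0,-0.0401],"turn":[0,0,0]},
])

```text
time: 19.55
position: [0.5557, 0.2845, 0.254]
tool_rot: [-2.212, -2.226, 0.002]
ft_force: [-3.4, 3.5, -5.1]
grip_width: 0.178
grip_force: 25.0
```

Call:
step_arm([
  {"travel":[0,0,0],"turn":[0,0,0]},
  {"travel":[0,0,0],"turn":[0,0,0]},
  {"travel":[0,0,0],"turn":[0,0,0]},
])

```text
time: 19.85
position: [0.5558, 0.2842, 0.2543]
tool_rot: [-2.214, -2.226, 0.002]
ft_force: [-4.8, 2.2, -1.7]
grip_width: 0.179
grip_force: 25.0
```

Call:
step_arm([
  {"travel":[0,0,0],"turn":[0,0,0]},
  {"travel":[0,0,0],"turn":[0,0,0]},
  {"travel":[0,0,0],"turn":[0,0,0]},
  {"travel":[0,0,0],"turn":[0,0,0]},
  {"travel":[0,0,0],"turn":[0,0,0]},
], gripper=0.5)

```text
time: 20.35
position: [0.5577, 0.2831, 0.2548]
tool_rot: [2.217, 2.225, 0.001]
ft_force: [-0.1, 0.4, 0.5]
grip_width: 0.478
grip_force: 0.0
```

Call:
step_arm([
  {"travel":[0,0,-0.02],"turn":[0,0,0]},
  {"travel":[0,0,-0.05],"turn":[0,0,0]},
  {"travel":[0,0,-0.08],"turn":[0,0,0]},
  {"travel":[0,0,-0.1],"turn":[0,0,0]},
  {"travel":[0,0,-0.1],"turn":[0,0,0]},
])

```text
time: 20.85
position: [0.5582, 0.2845, 0.3581]
tool_rot: [2.215, 2.225, 0.009]
ft_force: [1.1, 0.1, -0.4]
grip_width: 0.502
grip_force: 0.0
```

```bash
cat > m.py <<'E'
from g import *
import sys
i=sys.argv[1]
print(ctrl.get_state()['time'])
snap('scene',f's{i}.png');snap('top',f't{i}.png')
p=lab(f's{i}.png',f't{i}.png');print([tilt(p,hy)[0].round(2) for hy in(.2185,.2205,.222)])
def rod(fn,x0,y0,x1,y1):
    g=cv2.cvtColor(cv2.imread('pics/'+fn),cv2.COLOR_BGR2GRAY)
    k=cv2.resize(g[y0:y1,x0:x1],None,fx=8,fy=8,interpolation=cv2.INTER_CUBIC)
    n,l,st,c=cv2.connectedComponentsWithStats((k<70).astype(np.uint8));i=1+np.argmax(st[1:,4]);yy,xx=np.where(l==i);p=np.c_[xx,yy]/8.+[x0-.44,y0-.44]
    m=p.mean(0);w,v=np.linalg.eigh(np.cov((p-m).T));d=v[:,1]*np.sign(v[0,1]);q=(p-m)@d
    return (m+d*q.max()).round(2),np.degrees(np.arctan2(-d[1],d[0])).round(2)
print(rod(f's{i}.png',419,116,438,139))
E
python3 m.py 8
```

```text
20.85
[397.  154.7] 44 [246.4 189.5] 37 [0.5564 0.181  0.202 ] residual [ 0. -0.] [0. 0.]
[np.float64(38.76), np.float64(36.37), np.float64(34.79)]
(array([433.44, 120.6 ]), np.float64(48.29))
```

All three measures put the head at about 36.2°, against a target of 36.3°. It stays there on its own and the arm is clear, so I hand in.

```bash
python3 -c "
from bench import ctrl
print(ctrl.close_job())"
```

```text
the job is handed in; nothing more can be done
None
```

I laid the blue-capped vial in the larger cradle, left the reader's head resting at about 36° down, aimed at the vial (about 36.3° needed, 2° either way allowed), and handed the job in at about 21 s of the 72 s; the hand-in returned no verdict, and I did not re-check the vial after the tilting.

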